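# Turn a heel pad over against the gluing plate

## Robot

A 6-joint arm with a two-finger parallel gripper is mounted at the origin on the work surface. World frame = base frame: x ahead of the robot, y to its left, z up, the work surface at z = 0. Lengths are in m, angles in rad, forces in N, time in s.
With the tool pointing down it reaches from about 0.375 to 0.9 m from the base axis. Payload 3.1 kg.
Tool frame: the origin (TCP) lies at the very end of the fingers, on their centre line; the grasp point (between the pads) lies 19 mm behind it (arm.grasp_offset is the distance from the TCP to the grasp point, in m); z points along the fingers, y is the line along which they close (so a half turn about z gives the same grasp; the last joint's range is limited). The gripper opens to 85 mm and grips with 20 to 120 N. Pads are 22 mm wide; open, the fingers measure 114 mm over their backs; the gripper's body (76 mm by 85 mm) begins 54 mm behind the grasp point. The pads swing forward as they close: fully open they stand 13 mm farther back than shut.
Start: joints at [1.052, 0.527, 1.433, -0, 1.181, -0.178], TCP at [0.209, 0.589, 0.231] pointing down, gripper open.
Joint ranges: [-3.08, 3.08], [-0.75, 2.2], [0.22, 2.44], [-1.43, 4.57], [0, 2.65], [-2.85, 2.85]. Speed limits (rad/s): [2.79, 2.79, 3.14, 3.14, 3.14, 3.14].

## Interface

Orientations are given as [roll, pitch, yaw] about the fixed x, y, z axes, in that order (R = Rz(yaw) Ry(pitch) Rx(roll)).
In Python, from workcell import arm gives the robot as it stands.
- The arm moves only by the tool carry_out, never from a script. Its argument "steps" is a list of rows, each an object with "xyz": the shift along the world's x, y, z in parts of the range, where 1.0 means 80 cm, a list of three; "turn": the turn about the world's z in fractions of the full range, 1 being 2 pi rad; "jaw": the finger opening in cm, from 0 to 8.54. In form: [{"xyz": [dx, dy, dz], "turn": turn, "jaw": jaw}, ...]. A call has 1 to 8 rows; each row is the pose to reach, as a shift and turn from the pose commanded when the call began; what a row does not reach only later rows make up. A row lasts 1/8 s, in which the tool goes at most 62.5 mm and 10.7 degrees, less where a joint would pass 70% of its speed; a pose out of reach is approached as far as the arm can. A shift or turn number past 1, either way, is cut back to 1. A call with a gripper value outside its range is refused whole. The fingers move at their own pace and stop on an object; "force" is the grip in N (left out, the last holds). Time passes only in rows, so rows that repeat a pose let the fingers close. It gives the time, the measured TCP pose, the force, the opening and the grip force at its end, in the units of the state.
- arm.get_obs(): the state, without advancing time (a new reading comes with each control period).
- arm.snapshot(name): name is "side" or "top"; returns a dict with "frame" (480x640x3 uint8, red, green, blue), "intrinsics" (3x3 intrinsics, pixels), "k1" (the pictures are not rectified: a ray, as slopes to the right and down, at radius r is drawn at 1 + k1 r^2 times it, then the intrinsics apply), "R" (3x3) and "t" (3): a world point X has camera coordinates R X + t. Camera axes: x right, y down, z forward; pixel columns grow to the right and rows downward; lengths in m; the calibration is good to about 2 mm. A picture is of the moment at which its call begins. There is no depth.
- arm.finish_job(): hands the job in; it is judged then, once.
The state is a dict: "t": time; "joints": joint angles; "dq": joint speeds; "joint_efforts": joint torques, N m; "ee_pos": TCP position; "tool_rot": TCP orientation; "contact_force": force on the tool from outside, world axes, zero at the start; "wrist_torque": the same for the moment, N m; "grip_width": finger opening in m; "finger_force": force on a finger pad.
Only numpy, scipy, OpenCV 4.12 (cv2) and the standard library are available. Lean on these libraries where they do the work, as an engineer would, in place of code of your own. Each camera call takes 0.05 s, during which the arm holds its last target. There are 200 camera calls.

## Task

Turn the heel pad over so that its blue face is up for gluing: push it along the bench against the near edge of the raised aluminium gluing plate until it tips up on that edge and topples over onto the plate, then push it on until it lies flat and wholly on the plate, with no part overhanging the rim. Use only the fingertips: do not pick the pad up or carry it. Leave the can, the tape roll and the weight where they stand.

Things in the scene. Friction and masses are not known exactly. Their poses are not given: they have to be found in the camera images.
- pad: Rigid square-sided slab 70 (its x) x 60 (y) x 12 mm (z), 35-70 g, upper half cream, lower half blue. It starts flat on the bench, cream face up, its x axis within 20 degrees of the plate's x. Origin: centre of the blue face (the underside at the start); z points out of the cream face, so once turned over z points down and the origin is on top.
- pad_c0 (a point): Corner of the pad at its x = -35 mm, y = -30 mm, at half the thickness (z = 6 mm).
- pad_c1 (a point): Corner of the pad at its x = -35 mm, y = 30 mm, at half the thickness (z = 6 mm).
- pad_c2 (a point): Corner of the pad at its x = 35 mm, y = -30 mm, at half the thickness (z = 6 mm).
- pad_c3 (a point): Corner of the pad at its x = 35 mm, y = 30 mm, at half the thickness (z = 6 mm).
- plate: Aluminium gluing plate fixed to the bench, 160 (its x) x 200 (y) mm, 10 mm high, bare flat top, blue lines near its sides. Origin: centre of the underside, at bench height. Its x axis points away from the robot; the near edge, a square 10 mm step up from the bench, is at x = -80 mm. The pad starts on the bench in front of that edge.
- adhesive: Red closed can with a paper label, 64 mm diameter, 85 mm high, loose. Origin: centre of the underside.
- tape: White ring-shaped tape roll lying flat, 90 mm outer diameter, 25 mm high, loose. Origin: centre of the underside.
- weight: Dark steel weight 50 x 50 x 40 mm with a brass knob on top (24 mm diameter, 60 mm high overall), 0.7 kg, loose. Origin: centre of the underside.
Not all that is in view belongs to the job. Of the things that look like the pad, the middle-sized one is meant.

How it is judged:
On the way, in this order (a step that is already met when the one before it is completed fails the run):
1. the pad stands tipped up on the near edge of the plate (45 to 125 degrees), its lower edge still down at the step (angle between pad's own z axis and vertical between 0.8 and 2.2 rad and contact force between pad and plate above 0.02 N and x of pad in the frame of plate between -0.14 and -0.04 m and height (world z) of any of pad_c0, pad_c1, pad_c2, pad_c3 below 0.022 m), for 0.03 s.
2. the pad lies turned over on the plate, blue face up (angle between pad's own z axis and vertical above 3.04 rad and height (world z) of pad between 0.019 and 0.025 m and contact force between pad and plate above 0.05 N), for 0.1 s.
At the end, for the whole second after the job is handed in: The pad lies at rest, blue face up and flat (within 6 degrees) on top of the plate, all four corners within the plate's outline (2 mm tolerance) (angle between pad's own z axis and vertical above 3.04 rad and height (world z) of pad between 0.019 and 0.025 m and x of pad_c0 in the frame of plate between -0.082 and 0.082 m and x of pad_c1 in the frame of plate between -0.082 and 0.082 m and x of pad_c2 in the frame of plate between -0.082 and 0.082 m and x of pad_c3 in the frame of plate between -0.082 and 0.082 m and y of pad_c0 in the frame of plate between -0.102 and 0.102 m and y of pad_c1 in the frame of plate between -0.102 and 0.102 m and y of pad_c2 in the frame of plate between -0.102 and 0.102 m and y of pad_c3 in the frame of plate between -0.102 and 0.102 m and linear speed of pad below 0.01 m/s and angular speed of pad below 0.1 rad/s); the robot touches nothing.
It fails at once if the pad is lifted or carried: all four corners more than 30 mm above the bench, or its middle higher than tipping it up on an edge would bring it (50 mm) (height (world z) of each of pad_c0, pad_c1, pad_c2, pad_c3 above 0.03 m or height (world z) of pad above 0.05 m).
It fails at once if the can is moved more than 15 mm or tipped (distance of adhesive from where it was at the start of the episode above 0.015 m or angle between adhesive's own z axis and vertical above 0.3 rad).
It fails at once if the tape roll is moved more than 15 mm or tipped (distance of tape from where it was at the start of the episode above 0.015 m or angle between tape's own z axis and vertical above 0.3 rad).
It fails at once if the weight is moved more than 15 mm or tipped (distance of weight from where it was at the start of the episode above 0.015 m or angle between weight's own z axis and vertical above 0.3 rad).
It also fails if it takes over 45 s, if anything falls off the work surface, if the arm or the gripper's body presses on something with over 40 N, if the wrist force passes 120 N, or if a joint passes its speed limit or range.

## Working session

There is one attempt and no reset: what is moved stays moved. The work goes in short steps, Python scripts to look and compute and a tool call to move; the robot and the scene stay as the last step left them, time stands still between calls to the robot, and variables do not carry over. Pictures are saved under pics/ and viewed, at most 10 in all, crops included, and the job is handed in when it is done.

Besides the shell and the picture viewer there is one more tool, called after "Call:" by a JSON object that holds its "method" and its "body", one argument or row to a line. carry_out: Moves the arm, as the interface text tells. Its arguments: {"type":"object","properties":{"steps":{"type":"array"},"force":{"type":"number"}},"required":["steps"]}

```bash
mkdir -p pics; cat > h.py <<'E'
import numpy as np, cv2
from workcell import arm
def snap(n,save=None):
    s=arm.snapshot(n); 
    if save: cv2.imwrite(f'pics/{save}.png',s['frame'][:,:,::-1])
    return s
def ray(s,u,v):
    K=np.array(s['intrinsics']);d=np.array([(u-K[0,2])/K[0,0],(v-K[1,2])/K[1,1]]);p=d.copy()
    for _ in range(30): p=d/(1+s['k1']*(p@p))
    R=np.array(s['R']);t=np.array(s['t']);return -R.T@t, R.T@np.r_[p,1]
def onz(s,u,v,z):
    c,d=ray(s,u,v);return c+d*(z-c[2])/d[2]
def tri(s1,p1,s2,p2):
    c1,d1=ray(s1,*p1);c2,d2=ray(s2,*p2);A=np.c_[d1,-d2];x=np.linalg.lstsq(A,c2-c1,rcond=None)[0]
    a=c1+d1*x[0];b=c2+d2*x[1];return (a+b)/2,np.linalg.norm(a-b)
def proj(s,X):
    R=np.array(s['R']);t=np.array(s['t']);c=R@np.array(X)+t;p=c[:2]/c[2];p=p*(1+s['k1']*(p@p));K=np.array(s['intrinsics']);return p*[K[0,0],K[1,1]]+[K[0,2],K[1,2]]
E
python3 - <<'E'
from h import *
for n in('top','side'):
    s=snap(n,n+'0');c,d=ray(s,320,240);print(n,c,d)
print(arm.get_obs())
E
```

```text
top [0.47704158 0.04280625 0.93827727] [ 0.09889287 -0.01312072 -0.99502624]
side [0.43943872 0.66209472 0.71087197] [ 0.14210213 -0.68036634 -0.71902275]
{'t': 0.1, 'joints': array([ 1.05151072e+00,  5.28381340e-01,  1.43382985e+00,  2.90644822e-06,
        1.18137276e+00, -1.78492524e-01]), 'dq': array([-6.77916228e-05, -2.06211033e-03, -3.09956268e-03,  1.28108172e-03,
       -2.08313625e-03, -1.23031533e-03]), 'joint_efforts': array([ 3.46662828e-04, -4.43312180e+01, -1.78587556e+01, -2.03804079e-04,
        3.81136357e-03,  1.78115562e-05]), 'ee_pos': array([0.20852835, 0.58848112, 0.23040875]), 'tool_rot': array([-3.13963347e+00, -3.56190910e-04,  2.80079811e+00]), 'contact_force': array([-0.26491413, -0.03473738, -0.52667251]), 'wrist_torque': array([0.01695034, 0.02666559, 0.00500377]), 'finger_force': 0.0, 'grip_width': 0.08580703411580098}
```

View pics/top0.png

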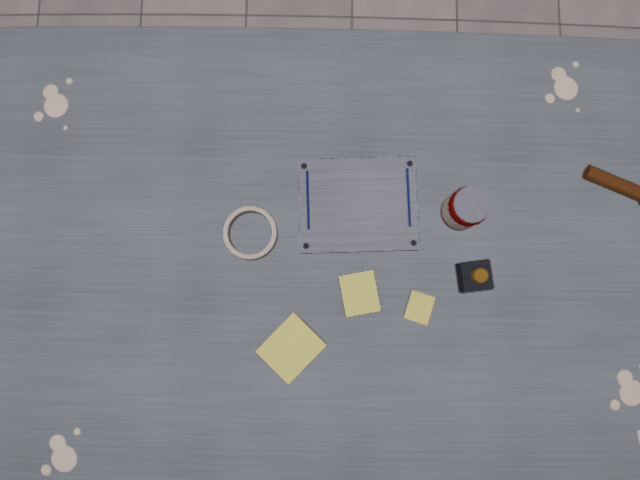

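View pics/side0.png

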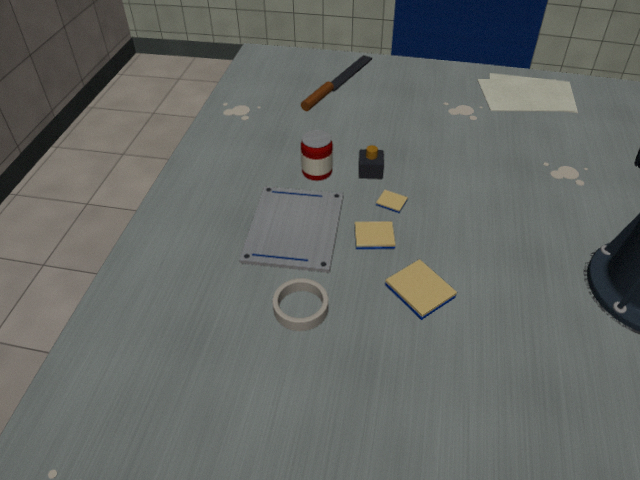

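The top view shows the middle-sized pad at about (360,294), in front of the plate's near edge (row ~252). The side view shows it at (375,235). The small decoy is at (420,307), the large one at (291,348), the weight at (475,276) and the tape at (250,232).

```bash
python3 - <<'E'
from h import *
S={n:snap(n) for n in('top','side')}
def q(s,box):
    x0,y0,x1,y1=box;im=cv2.cvtColor(s['frame'],cv2.COLOR_RGB2HSV)[y0:y1,x0:x1]
    m=((im[...,0]>18)&(im[...,0]<38)&(im[...,1]>60)&(im[...,2]>90)).astype(np.uint8)
    c=max(cv2.findContours(m,0,cv2.CHAIN_APPROX_NONE)[0],key=cv2.contourArea)
    for e in np.arange(2,9,.5):
        a=cv2.approxPolyDP(c,e,True)
        if len(a)==4:break
    r=cv2.minAreaRect(c)
    return a[:,0]+[x0,y0],cv2.boxPoints(r)+[x0,y0]
a,b=q(S['top'],(330,262,392,325));c,d=q(S['side'],(345,212,402,256))
print('top',a.tolist(),b.tolist());print('side',c.tolist())
P=np.array([onz(S['top'],*p,.012) for p in a]);print(P.round(4));print('side@12',np.array([onz(S['side'],*p,.012) for p in c]).round(4))
for p in P:
    j=min(c,key=lambda u:np.linalg.norm(proj(S['side'],p)-u));print('tri',*[x.round(4) for x in tri(S['top'],proj(S['top'],p),S['side'],j)])
pts={'plNL':(299,252),'plNR':(419,249),'plFL':(299,158),'plFR':(417,156)}
for k,p in pts.items(): print(k,onz(S['top'],*p,.010).round(4))
for k,p in {'NL':(329,269),'NR':(343,194),'FL':(243,263),'FR':(266,188)}.items(): print('side',k,onz(S['side'],*p,.010).round(4))
for k,p,z in(('weight',(475,276),.04),('tapeL',(250,232),.025),('can',(470,203),.085),('small',(420,307),.01),('big',(291,348),.015)):print(k,onz(S['top'],*p,z).round(4))
E
```

```text
top [[372, 271], [339, 277], [347, 316], [379, 310]] [[338.3358516693115, 276.1245288848877], [372.32830810546875, 269.75094413757324], [379.8452835083008, 309.8415069580078], [345.8528289794922, 316.21509552001953]]
side [[391, 222], [355, 222], [356, 245], [394, 245]]
[[ 0.5189 -0.0569  0.012 ]
 [ 0.5079 -0.002   0.012 ]
 [ 0.4438 -0.0162  0.012 ]
 [ 0.4545 -0.069   0.012 ]]
side@12 [[ 0.457  -0.069   0.012 ]
 [ 0.5227 -0.0567  0.012 ]
 [ 0.5122  0.0012  0.012 ]
 [ 0.4457 -0.0112  0.012 ]]
tri [ 0.5208 -0.0567  0.0121] 0.0039
tri [ 0.5103 -0.002   0.0088] 0.0045
tri [ 0.4447 -0.0164  0.0067] 0.0021
tri [ 0.4558 -0.0689  0.0121] 0.0025
plNL [0.5485 0.0653 0.01  ]
plNR [ 0.5572 -0.1359  0.01  ]
plFL [0.7088 0.0687 0.01  ]
plFR [ 0.7167 -0.1328  0.01  ]
side NL [0.5494 0.0638 0.01  ]
side NR [ 0.5579 -0.1326  0.01  ]
side FL [0.6985 0.0779 0.01  ]
side FR [ 0.7116 -0.1226  0.01  ]
weight [ 0.5123 -0.2217  0.04  ]
tapeL [0.5789 0.1464 0.025 ]
can [ 0.6243 -0.2018  0.085 ]
small [ 0.4605 -0.1376  0.01  ]
big [0.3903 0.075  0.015 ]
```

```bash
python3 - <<'E'
import cv2
im=cv2.imread('pics/top0.png')[145:335,270:510];cv2.imwrite('pics/c0.png',cv2.resize(im,(720,570),interpolation=cv2.INTER_CUBIC))
E
```

```text
(no output)
```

View pics/c0.png

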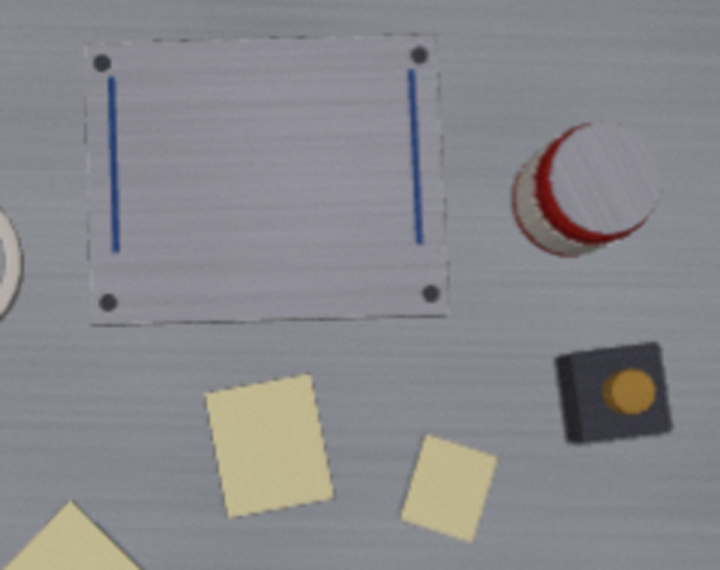

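The plate is yawed about +2° and the pad about +12°. The pad's centre is near (0.482, -0.036), and the near edge is at x≈0.553. I'll push with two fingertips side by side (jaw ~2.4 cm), so the pad squares up against the step.

The rows are not in the units I measure in: shifts go in shares of 80 cm and turns go in shares of 2 pi rad. I convert before sending: -45 cm is -0.5625, -39 cm is -0.4875, 0.38 rad is 0.0605.

Call:
{"method": "carry_out", "body": {
  "steps": [
    {"xyz":[0.0625,-0.05,0],"turn":0.0159,"jaw":2.4},
    {"xyz":[0.1125,-0.1125,0],"turn":0.0318,"jaw":2.4},
    {"xyz":[0.1625,-0.1875,0],"turn":0.0477,"jaw":2.4},
    {"xyz":[0.1875,-0.2625,0],"turn":0.0605,"jaw":2.4},
    {"xyz":[0.2,-0.3375,0],"turn":0.0605,"jaw":2.4},
    {"xyz":[0.2125,-0.4125,0],"turn":0.0605,"jaw":2.4},
    {"xyz":[0.225,-0.4875,0],"turn":0.0605,"jaw":2.4},
    {"xyz":[0.2313,-0.5625,0],"turn":0.0605,"jaw":2.4}
  ],
  "force": 40
}}

```text
t: 1.2
ee_pos: [0.3939, 0.1426, 0.2315]
tool_rot: [-3.142, 0.001, -3.102]
contact_force: [0.5, -0.4, 0.3]
grip_width: 0.0242
finger_force: 0.0
```

Scaled: -20 cm is -0.25, -17.4 cm is -0.2175.

Call:
{"method": "carry_out", "body": {
  "steps": [
    {"xyz":[0.0125,-0.075,-0.0375],"turn":0,"jaw":2.4},
    {"xyz":[0.0125,-0.15,-0.0625],"turn":0,"jaw":2.4},
    {"xyz":[0.0125,-0.2175,-0.0875],"turn":0,"jaw":2.4},
    {"xyz":[0.0125,-0.2175,-0.15],"turn":0,"jaw":2.4},
    {"xyz":[0.0125,-0.2175,-0.2125],"turn":0,"jaw":2.4},
    {"xyz":[0.0125,-0.2175,-0.25],"turn":0,"jaw":2.4},
    {"xyz":[0.0125,-0.2175,-0.25],"turn":0,"jaw":2.4},
    {"xyz":[0.0125,-0.2175,-0.25],"turn":0,"jaw":2.4}
  ]
}}

```text
t: 2.2
ee_pos: [0.4038, -0.0296, 0.032]
tool_rot: [-3.141, 0.001, -3.102]
contact_force: [-0.1, -0.4, -0.0]
grip_width: 0.0239
finger_force: 0.0
```

```bash
python3 - <<'E'
from h import *
print(arm.get_obs()['ee_pos'],arm.get_obs()['tool_rot']);snap('side','s1')
im=cv2.imread('pics/s1.png')[130:330,300:540];cv2.imwrite('pics/s1c.png',cv2.resize(im,(720,600),interpolation=cv2.INTER_CUBIC))
E
```

```text
[ 0.40384133 -0.02963723  0.03196989] [-3.14118275e+00  9.62902542e-04 -3.10218500e+00]
```

View pics/s1c.png

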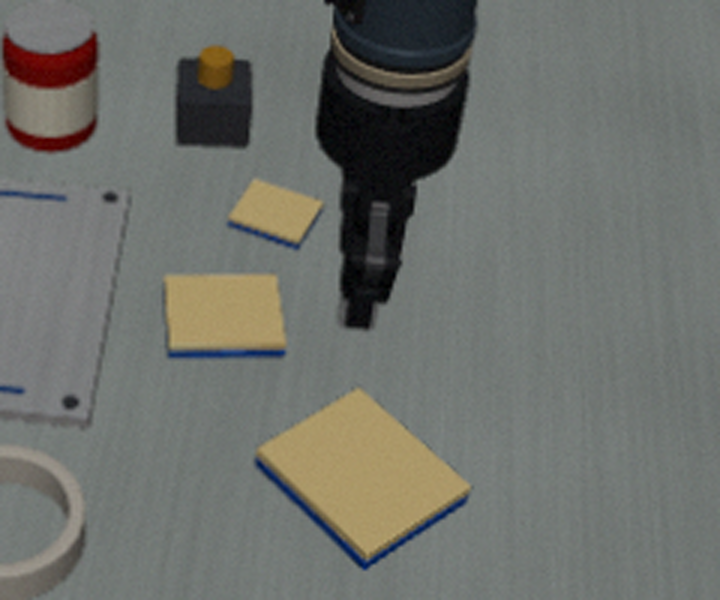

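The open fingertips (s1c, tip at ~(358,320)) stand behind the pad, clear of all decoys. Next I lower to the bench and feel for it.

Scaled: -2.9 cm is -0.0363, -2.7 cm is -0.0338.

Call:
{"method": "carry_out", "body": {
  "steps": [
    {"xyz":[0,-0.005,-0.0188],"turn":0,"jaw":2.4},
    {"xyz":[0,-0.005,-0.0338],"turn":0,"jaw":2.4},
    {"xyz":[0,-0.005,-0.0363],"turn":0,"jaw":2.4},
    {"xyz":[0,-0.005,-0.0363],"turn":0,"jaw":2.4}
  ]
}}

```text
t: 2.75
ee_pos: [0.4034, -0.0334, 0.0026]
tool_rot: [-3.142, 0.0, -3.102]
contact_force: [-0.2, -0.5, 0.4]
grip_width: 0.0238
finger_force: 0.0
```

Scaled: -0.3 cm is -0.0038, -0.2 cm is -0.0025.

Call:
{"method": "carry_out", "body": {
  "steps": [
    {"xyz":[0,0,-0.0013],"turn":0,"jaw":2.4},
    {"xyz":[0,0,-0.0025],"turn":0,"jaw":2.4},
    {"xyz":[0,0,-0.0038],"turn":0,"jaw":2.4},
    {"xyz":[0,0,-0.0038],"turn":0,"jaw":2.4}
  ]
}}

```text
t: 3.25
ee_pos: [0.4035, -0.0336, -0.0]
tool_rot: [-3.141, 0.001, -3.102]
contact_force: [0.2, 1.4, 8.8]
grip_width: 0.0237
finger_force: 4.4
```

Bench contact comes at z≈0. I raise 2-3 mm and push.

Scaled: 6 cm is 0.075, 5.5 cm is 0.0688.

Call:
{"method": "carry_out", "body": {
  "steps": [
    {"xyz":[0.0063,0,0.0031],"turn":0,"jaw":2.4},
    {"xyz":[0.0188,0.0006,0.0031],"turn":0,"jaw":2.4},
    {"xyz":[0.0313,0.0013,0.0031],"turn":0,"jaw":2.4},
    {"xyz":[0.0413,0.0019,0.0031],"turn":0,"jaw":2.4},
    {"xyz":[0.0513,0.0019,0.0031],"turn":0,"jaw":2.4},
    {"xyz":[0.06,0.0025,0.0031],"turn":0,"jaw":2.4},
    {"xyz":[0.0688,0.0025,0.0031],"turn":0,"jaw":2.4},
    {"xyz":[0.075,0.0025,0.0031],"turn":0,"jaw":2.4}
  ]
}}

```text
t: 4.25
ee_pos: [0.4638, -0.0316, 0.0018]
tool_rot: [-3.142, 0.0, -3.102]
contact_force: [-1.1, 0.4, -0.1]
grip_width: 0.024
finger_force: 0.1
```

Scaled: 0.5 cm is 0.0063, 0.3 cm is 0.0038.

Call:
{"method": "carry_out", "body": {
  "steps": [
    {"xyz":[0.0038,0,0],"turn":0,"jaw":2.4},
    {"xyz":[0.0063,0,0],"turn":0,"jaw":2.4},
    {"xyz":[0.0063,0,0],"turn":0,"jaw":2.4}
  ]
}}

```text
t: 4.62
ee_pos: [0.4684, -0.0316, 0.0018]
tool_rot: [-3.142, 0.0, -3.102]
contact_force: [0.4, -0.0, -0.6]
grip_width: 0.0234
finger_force: 0.0
```

```bash
python3 - <<'E'
from h import *
snap('side','s2');snap('top','t2')
a=cv2.imread('pics/s2.png')[160:310,260:460];b=cv2.imread('pics/t2.png')[200:350,280:480]
cv2.imwrite('pics/c2.png',cv2.resize(np.hstack([a,b]),(800,300),interpolation=cv2.INTER_CUBIC))
E
```

```text
(no output)
```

View pics/c2.png

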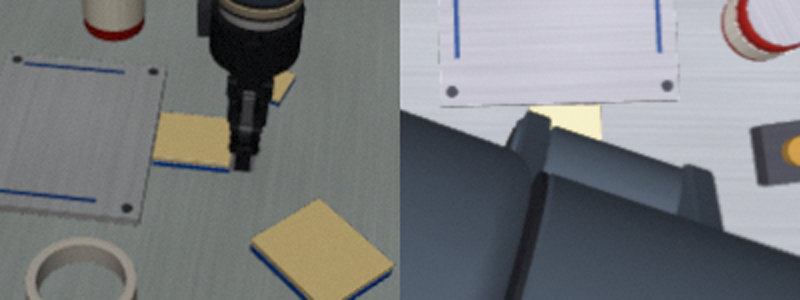

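The pad has squared up and lies just at the plate edge (side view: left end at (155,140), plate edge ~(157,130)). I push on gently until force appears.

Scaled: 0.4 cm is 0.005, 0.2 cm is 0.0025.

Call:
{"method": "carry_out", "body": {
  "steps": [
    {"xyz":[0.0025,0,0],"turn":0,"jaw":2.4},
    {"xyz":[0.005,0,0],"turn":0,"jaw":2.4},
    {"xyz":[0.005,0,0],"turn":0,"jaw":2.4}
  ]
}}

```text
t: 5.1
ee_pos: [0.4705, -0.0313, 0.0017]
tool_rot: [3.141, -0.004, -3.102]
contact_force: [-3.7, -2.4, 2.2]
grip_width: 0.0239
finger_force: 2.3
```

The pad is wedged against the step (3.7 N). I drop the tips to the bench, press, and lift the rear edge along an arc.

Scaled: 1 cm is 0.0125, -0.25 cm is -0.0031.

Call:
{"method": "carry_out", "body": {
  "steps": [
    {"xyz":[-0.0013,0,-0.0031],"turn":0,"jaw":2.4},
    {"xyz":[0.0031,0,-0.0031],"turn":0,"jaw":2.4},
    {"xyz":[0.0038,0,-0.0031],"turn":0,"jaw":2.4},
    {"xyz":[0.0031,0,0.0013],"turn":0,"jaw":2.4},
    {"xyz":[0.0031,0,0.005],"turn":0,"jaw":2.4},
    {"xyz":[0.0031,0,0.0088],"turn":0,"jaw":2.4},
    {"xyz":[0.0031,0,0.0125],"turn":0,"jaw":2.4}
  ]
}}

```text
t: 5.98
ee_pos: [0.4707, -0.0306, 0.0112]
tool_rot: [3.139, -0.009, -3.102]
contact_force: [-8.1, -2.0, 1.0]
grip_width: 0.0242
finger_force: 3.5
```

```bash
python3 - <<'E'
from h import *
snap('side','s3')
a=cv2.imread('pics/s3.png')[190:290,310:450]
cv2.imwrite('pics/c3.png',cv2.resize(a,(700,500),interpolation=cv2.INTER_CUBIC))
E
```

```text
(no output)
```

View pics/c3.png

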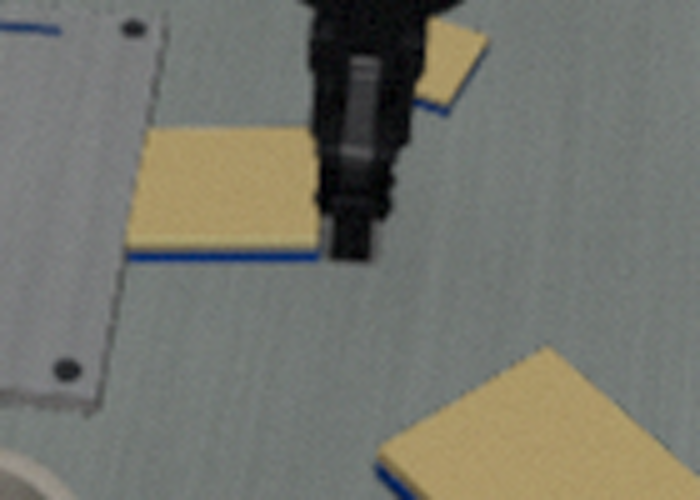

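The view shows the fingertips against the pad's right end at (320,255). Whether the rear is raised is unclear, so I'll compare with projections.

```bash
python3 - <<'E'
from h import *
s=snap('side');v=lambda p:((proj(s,p)-[310,190])*5).round(0)
y=-.003
for th in (0,5,10):
    t=np.radians(th);print(th,'frontbot',v([.550,y,0]),'rearbot',v([.551-.07*np.cos(t),y-.002,.07*np.sin(t)]))
E
```

```text
0 frontbot [127. 276.] rearbot [317. 297.]
5 frontbot [127. 276.] rearbot [318. 286.]
10 frontbot [127. 276.] rearbot [316. 274.]
```

The pad's side is level in the picture, which corresponds to about 9° of tilt: the lift works. I carry on along the arc.

Scaled: 3.16 cm is 0.0395, 0.03 cm is 0.0004.

Call:
{"method": "carry_out", "body": {
  "steps": [
    {"xyz":[0.0005,0,0.008],"turn":0,"jaw":2.4},
    {"xyz":[0.0014,0,0.0149],"turn":0,"jaw":2.4},
    {"xyz":[0.0029,0,0.0215],"turn":0,"jaw":2.4},
    {"xyz":[0.0048,0.0003,0.0279],"turn":0,"jaw":2.4},
    {"xyz":[0.0076,0.0003,0.0338],"turn":0,"jaw":2.4},
    {"xyz":[0.0116,0.0004,0.0395],"turn":0,"jaw":2.4}
  ]
}}

```text
t: 6.82
ee_pos: [0.4808, -0.0304, 0.0431]
tool_rot: [3.14, -0.007, -3.102]
contact_force: [-7.3, -2.4, 3.4]
grip_width: 0.0241
finger_force: 4.0
```

```bash
python3 - <<'E'
from h import *
snap('side','s4')
a=cv2.imread('pics/s4.png')[190:290,310:450]
cv2.imwrite('pics/c4.png',cv2.resize(a,(700,500),interpolation=cv2.INTER_CUBIC))
E
```

```text
(no output)
```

View pics/c4.png

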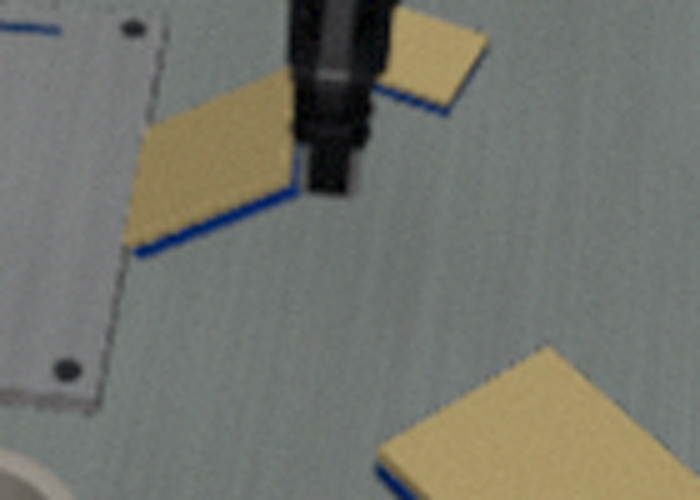

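The pad is tilted to about 38° (blue edge from (135,255) to (297,190)). I continue up the arc.

Call:
{"method": "carry_out", "body": {
  "steps": [
    {"xyz":[0.0041,0.0001,0.0058],"turn":0,"jaw":2.4},
    {"xyz":[0.0094,0.0003,0.0109],"turn":0,"jaw":2.4},
    {"xyz":[0.0153,0.0005,0.0153],"turn":0,"jaw":2.4},
    {"xyz":[0.0211,0.0008,0.0191],"turn":0,"jaw":2.4},
    {"xyz":[0.0273,0.001,0.0225],"turn":0,"jaw":2.4},
    {"xyz":[0.0336,0.0013,0.025],"turn":0,"jaw":2.4}
  ]
}}

```text
t: 7.62
ee_pos: [0.5006, -0.029, 0.0641]
tool_rot: [3.138, -0.022, -3.1]
contact_force: [-21.7, -5.6, 29.5]
grip_width: 0.0242
finger_force: 18.6
```

```bash
python3 - <<'E'
from h import *
snap('side','s5')
a=cv2.imread('pics/s5.png')[190:290,310:450]
cv2.imwrite('pics/c5.png',cv2.resize(a,(700,500),interpolation=cv2.INTER_CUBIC))
E
```

```text
(no output)
```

View pics/c5.png

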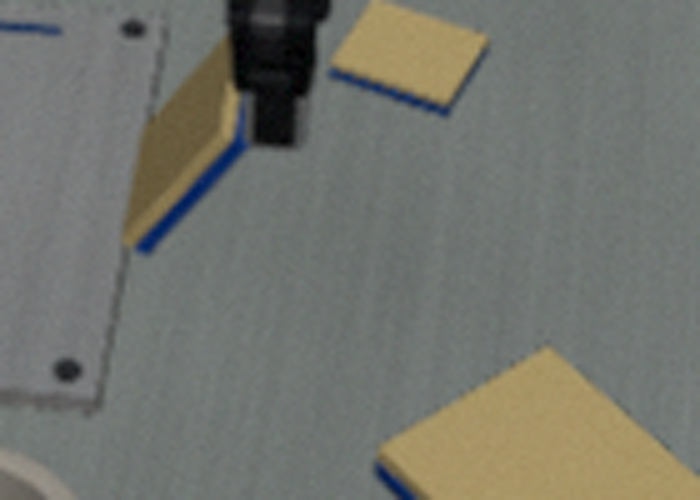

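The pad stands near 62°, but the command presses too hard along it (36 N). I ease off with more lift and follow the arc on.

Scaled: 1 cm is 0.0125, 0.7 cm is 0.0088.

Call:
{"method": "carry_out", "body": {
  "steps": [
    {"xyz":[-0.0038,0,0.0044],"turn":0,"jaw":2.4},
    {"xyz":[-0.0013,0,0.0056],"turn":0,"jaw":2.4},
    {"xyz":[0.0019,0,0.0063],"turn":0,"jaw":2.4},
    {"xyz":[0.005,0,0.0073],"turn":0,"jaw":2.4},
    {"xyz":[0.0088,0.0003,0.0079],"turn":0,"jaw":2.4},
    {"xyz":[0.0125,0.0004,0.0085],"turn":0,"jaw":2.4}
  ]
}}

```text
t: 8.43
ee_pos: [0.5161, -0.0291, 0.0729]
tool_rot: [3.14, -0.009, -3.101]
contact_force: [-15.3, -1.6, 37.4]
grip_width: 0.0238
finger_force: 18.5
```

```bash
python3 - <<'E'
from h import *
snap('side','s6')
a=cv2.imread('pics/s6.png')[190:290,310:450]
cv2.imwrite('pics/c6.png',cv2.resize(a,(700,500),interpolation=cv2.INTER_CUBIC))
E
```

```text
(no output)
```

View pics/c6.png

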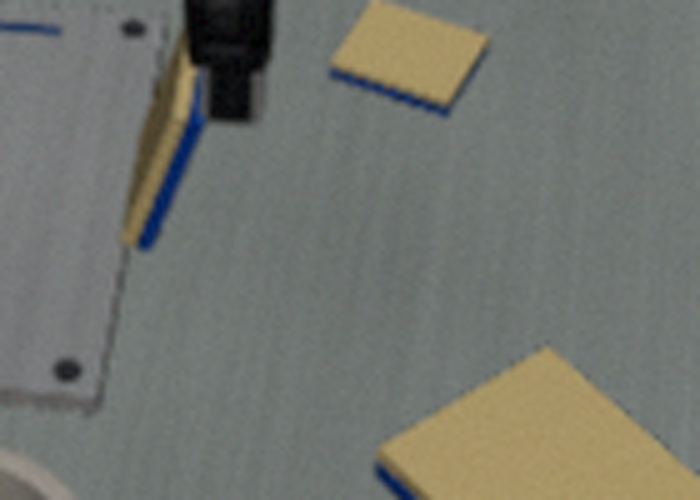

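The pad is at about 78°. I bring it to just about vertical with a lighter press; above 80° it settles upright by itself. Then I lift off and back away to push from behind.

Scaled: 1.4 cm is 0.0175, 1.3 cm is 0.0163.

Call:
{"method": "carry_out", "body": {
  "steps": [
    {"xyz":[0.0025,0,0.0038],"turn":0,"jaw":2.4},
    {"xyz":[0.0075,0.0001,0.005],"turn":0,"jaw":2.4},
    {"xyz":[0.0125,0.0003,0.0056],"turn":0,"jaw":2.4},
    {"xyz":[0.0163,0.0004,0.0063],"turn":0,"jaw":2.4},
    {"xyz":[0.0175,0.0004,0.0063],"turn":0,"jaw":2.4}
  ]
}}

```text
t: 9.1
ee_pos: [0.5364, -0.0297, 0.0756]
tool_rot: [-3.141, 0.003, -3.102]
contact_force: [-0.9, -0.4, -0.5]
grip_width: 0.0239
finger_force: 0.0
```

```bash
python3 - <<'E'
from h import *
snap('side','s7')
a=cv2.imread('pics/s7.png')[190:290,310:450]
cv2.imwrite('pics/c7.png',cv2.resize(a,(700,500),interpolation=cv2.INTER_CUBIC))
E
```

```text
(no output)
```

View pics/c7.png

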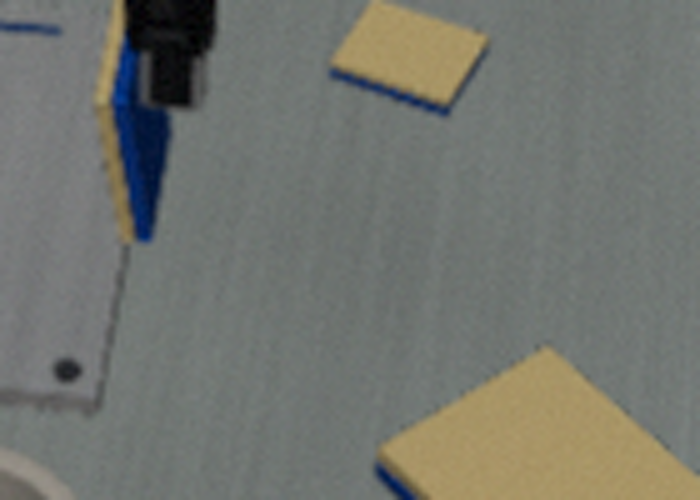

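The pad is at or past vertical with its blue face toward the robot, and the finger reads no load. I back off, drop behind it, and measure by colour.

Scaled: -3.5 cm is -0.0438, -3 cm is -0.0375.

Call:
{"method": "carry_out", "body": {
  "steps": [
    {"xyz":[-0.0125,0,0],"turn":0,"jaw":2.4},
    {"xyz":[-0.0375,0,0],"turn":0,"jaw":2.4},
    {"xyz":[-0.0438,0,-0.0188],"turn":0,"jaw":2.4},
    {"xyz":[-0.0438,0,-0.0375],"turn":0,"jaw":2.4},
    {"xyz":[-0.0438,0,-0.0375],"turn":0,"jaw":2.4}
  ]
}}

```text
t: 9.78
ee_pos: [0.4992, -0.0295, 0.0439]
tool_rot: [3.141, -0.003, -3.103]
contact_force: [-0.2, 0.3, -0.2]
grip_width: 0.024
finger_force: 0.0
```

```bash
cat > m.py <<'E'
from h import *
P=np.array([.6328,-.0335])
for n in('top','side'):
    s=snap(n);h=cv2.cvtColor(s['frame'],cv2.COLOR_RGB2HSV)
    b=((h[...,0]>100)&(h[...,0]<130)&(h[...,1]>120)&(h[...,2]>40)).astype(np.uint8)
    c=((h[...,0]>18)&(h[...,0]<38)&(h[...,1]>60)&(h[...,2]>70)).astype(np.uint8)
    for nm,m in(('blue',b),('cream',c)):
        for k in cv2.findContours(m,0,cv2.CHAIN_APPROX_NONE)[0]:
            if cv2.contourArea(k)>40 and k[:,0,1].min()>90:
                q=cv2.boxPoints(cv2.minAreaRect(k));W=np.array([onz(s,*p,.022)[:2] for p in q])
                print(n,nm,cv2.contourArea(k),cv2.boundingRect(k),W.round(3).tolist())
E
python3 m.py
```

```text
top cream 119.0 (474, 269, 14, 13) [[0.525, -0.225], [0.525, -0.247], [0.505, -0.247], [0.505, -0.225]]
side blue 91.5 (386, 284, 69, 36) [[0.451, 0.147], [0.45, 0.089], [0.338, 0.094], [0.344, 0.151]]
side cream 2032.0 (386, 259, 71, 57) [[0.452, 0.081], [0.409, 0.005], [0.335, 0.086], [0.379, 0.153]]
side cream 747.0 (340, 216, 41, 28) [[0.541, 0.003], [0.547, -0.059], [0.476, -0.061], [0.473, 0.0]]
side cream 348.0 (376, 190, 32, 21) [[0.491, -0.107], [0.486, -0.153], [0.433, -0.134], [0.44, -0.089]]
```

The masks suggest the pad dropped back flat on the bench, cream face up. I retreat clear behind it and measure again.

Scaled: -7.5 cm is -0.0938, -6 cm is -0.075.

Call:
{"method": "carry_out", "body": {
  "steps": [
    {"xyz":[-0.025,0,0.0063],"turn":0,"jaw":2.4},
    {"xyz":[-0.075,0,0.0063],"turn":0,"jaw":2.4},
    {"xyz":[-0.0938,0,0],"turn":0,"jaw":2.4},
    {"xyz":[-0.0938,0,0],"turn":0,"jaw":2.4}
  ]
}}

```text
t: 10.38
ee_pos: [0.4242, -0.0295, 0.0454]
tool_rot: [3.141, -0.001, -3.103]
contact_force: [0.5, 0.1, -0.2]
grip_width: 0.0238
finger_force: 0.0
```

```bash
sed -i 's/,\.022)/,Z)/; 1a import sys\nZ=float(sys.argv[1])' m.py; python3 m.py .012 | grep side
```

```text
side blue 89.0 (385, 284, 70, 36) [[0.453, 0.139], [0.451, 0.081], [0.337, 0.086], [0.343, 0.143]]
side cream 2027.5 (386, 259, 71, 57) [[0.452, 0.072], [0.409, -0.005], [0.333, 0.078], [0.378, 0.146]]
side cream 859.0 (340, 216, 41, 28) [[0.543, -0.007], [0.549, -0.07], [0.476, -0.071], [0.474, -0.009]]
side cream 307.5 (376, 190, 26, 21) [[0.491, -0.118], [0.486, -0.163], [0.438, -0.145], [0.444, -0.102]]
side cream 93.5 (366, 145, 12, 14) [[0.535, -0.299], [0.511, -0.303], [0.506, -0.257], [0.529, -0.253]]
```

The pad rocked back and lies flat again, squared up about 5 mm from the step and centred near y = -0.04. I'll repeat the tip-up and this time stay pressed through vertical. First I re-wedge it.

Scaled: 5.1 cm is 0.0638, -4.6 cm is -0.0575.

Call:
{"method": "carry_out", "body": {
  "steps": [
    {"xyz":[0.0188,-0.0113,-0.025],"turn":0,"jaw":2.4},
    {"xyz":[0.0188,-0.0113,-0.05],"turn":0,"jaw":2.4},
    {"xyz":[0.0188,-0.0113,-0.0569],"turn":0,"jaw":2.4},
    {"xyz":[0.035,-0.0113,-0.0569],"turn":0,"jaw":2.4},
    {"xyz":[0.0475,-0.0113,-0.0569],"turn":0,"jaw":2.4},
    {"xyz":[0.0575,-0.0113,-0.0575],"turn":0,"jaw":2.4},
    {"xyz":[0.0638,-0.0113,-0.0575],"turn":0,"jaw":2.4},
    {"xyz":[0.0638,-0.0113,-0.0575],"turn":0,"jaw":2.4}
  ]
}}

```text
t: 11.48
ee_pos: [0.4707, -0.0376, -0.0]
tool_rot: [3.139, -0.011, -3.101]
contact_force: [-10.0, -3.2, 14.2]
grip_width: 0.0241
finger_force: 9.9
```

Scaled: 4.1 cm is 0.0513, 3.5 cm is 0.0438.

Call:
{"method": "carry_out", "body": {
  "steps": [
    {"xyz":[-0.0006,0,0.0044],"turn":0,"jaw":2.4},
    {"xyz":[-0.0006,0,0.01],"turn":0,"jaw":2.4},
    {"xyz":[-0.0006,0,0.0156],"turn":0,"jaw":2.4},
    {"xyz":[0,0,0.0238],"turn":0,"jaw":2.4},
    {"xyz":[0.001,0,0.0313],"turn":0,"jaw":2.4},
    {"xyz":[0.0025,0,0.0375],"turn":0,"jaw":2.4},
    {"xyz":[0.0045,0.0003,0.0438],"turn":0,"jaw":2.4},
    {"xyz":[0.0088,0.0003,0.0513],"turn":0,"jaw":2.4}
  ]
}}

```text
t: 12.48
ee_pos: [0.4793, -0.0374, 0.0401]
tool_rot: [3.139, -0.009, -3.101]
contact_force: [-6.3, -0.5, 2.8]
grip_width: 0.0242
finger_force: 3.5
```

Scaled: 2.3 cm is 0.0288, 2.1 cm is 0.0263.

Call:
{"method": "carry_out", "body": {
  "steps": [
    {"xyz":[0.0025,0.0001,0.0044],"turn":0,"jaw":2.4},
    {"xyz":[0.0063,0.0001,0.01],"turn":0,"jaw":2.4},
    {"xyz":[0.0106,0.0003,0.0156],"turn":0,"jaw":2.4},
    {"xyz":[0.0156,0.0005,0.0206],"turn":0,"jaw":2.4},
    {"xyz":[0.0206,0.0008,0.025],"turn":0,"jaw":2.4},
    {"xyz":[0.0263,0.001,0.0288],"turn":0,"jaw":2.4}
  ]
}}

```text
t: 13.22
ee_pos: [0.4993, -0.0365, 0.0636]
tool_rot: [3.139, -0.011, -3.101]
contact_force: [-10.0, -1.0, 12.7]
grip_width: 0.0238
finger_force: 7.7
```

```bash
python3 m.py .012 | grep side | grep -v '386\|376'
```

```text
side blue 56.5 (338, 212, 22, 29) [[0.547, -0.006], [0.521, -0.085], [0.513, -0.078], [0.539, 0.0]]
side cream 412.5 (335, 196, 23, 44) [[0.572, -0.024], [0.532, -0.129], [0.508, -0.106], [0.549, -0.004]]
```

It is at about 62° again with a moderate load. I drive it on through vertical in one go, pressing lightly so the tips drag the top edge over.

Scaled: 6.8 cm is 0.085, 2.3 cm is 0.0288.

Call:
{"method": "carry_out", "body": {
  "steps": [
    {"xyz":[0.0088,0.0003,0.005],"turn":0,"jaw":2.4},
    {"xyz":[0.0188,0.0005,0.0085],"turn":0,"jaw":2.4},
    {"xyz":[0.0288,0.0009,0.0088],"turn":0,"jaw":2.4},
    {"xyz":[0.0388,0.0013,0.0081],"turn":0,"jaw":2.4},
    {"xyz":[0.0513,0.0018,0.0069],"turn":0,"jaw":2.4},
    {"xyz":[0.0675,0.0025,0.0063],"turn":0,"jaw":2.4},
    {"xyz":[0.085,0.0031,0.0063],"turn":0,"jaw":2.4}
  ]
}}

```text
t: 14.2
ee_pos: [0.5728, -0.035, 0.0677]
tool_rot: [3.141, -0.001, -3.102]
contact_force: [0.4, 0.1, -0.9]
grip_width: 0.0241
finger_force: 0.0
```

```bash
python3 m.py .022 | grep -v '386\|376'
```

```text
top cream 129.5 (472, 268, 16, 14) [[0.515, -0.22], [0.53, -0.236], [0.514, -0.251], [0.499, -0.236]]
side blue 850.0 (295, 209, 42, 27) [[0.624, -0.002], [0.634, -0.066], [0.56, -0.068], [0.553, -0.004]]
side cream 92.5 (366, 145, 12, 14) [[0.534, -0.285], [0.51, -0.29], [0.505, -0.244], [0.528, -0.24]]
```

The pad has toppled onto the plate, blue face up (x ≈ 0.555-0.63). I go back behind it, drop to just above plate height and push it about 3.5 cm farther in.

Scaled: -6.8 cm is -0.085, -5.3 cm is -0.0663.

Call:
{"method": "carry_out", "body": {
  "steps": [
    {"xyz":[-0.0125,0,0.0125],"turn":0,"jaw":2.4},
    {"xyz":[-0.0625,-0.0019,0.0125],"turn":0,"jaw":2.4},
    {"xyz":[-0.085,-0.0031,0],"turn":0,"jaw":2.4},
    {"xyz":[-0.085,-0.0031,-0.0375],"turn":0,"jaw":2.4},
    {"xyz":[-0.085,-0.0031,-0.0663],"turn":0,"jaw":2.4},
    {"xyz":[-0.085,-0.0031,-0.0663],"turn":0,"jaw":2.4}
  ]
}}

```text
t: 15.05
ee_pos: [0.5017, -0.0372, 0.0143]
tool_rot: [3.14, -0.005, -3.103]
contact_force: [-0.2, 0.2, 0.5]
grip_width: 0.0241
finger_force: 0.0
```

Scaled: 7.3 cm is 0.0913, 7 cm is 0.0875.

Call:
{"method": "carry_out", "body": {
  "steps": [
    {"xyz":[0.015,0.0006,0],"turn":0,"jaw":2.4},
    {"xyz":[0.0275,0.0013,0],"turn":0,"jaw":2.4},
    {"xyz":[0.04,0.0019,0],"turn":0,"jaw":2.4},
    {"xyz":[0.0525,0.0025,0],"turn":0,"jaw":2.4},
    {"xyz":[0.065,0.0031,0],"turn":0,"jaw":2.4},
    {"xyz":[0.0775,0.0038,0],"turn":0,"jaw":2.4},
    {"xyz":[0.0875,0.0038,0],"turn":0,"jaw":2.4},
    {"xyz":[0.0913,0.0038,0],"turn":0,"jaw":2.4}
  ]
}}

```text
t: 16.05
ee_pos: [0.5777, -0.0347, 0.0151]
tool_rot: [-3.141, 0.0, -3.102]
contact_force: [-1.0, -1.0, 1.0]
grip_width: 0.0239
finger_force: 0.3
```

Scaled: 33 cm is 0.4125, 28 cm is 0.35.

Call:
{"method": "carry_out", "body": {
  "steps": [
    {"xyz":[-0.0188,0,0],"turn":0,"jaw":2.4},
    {"xyz":[-0.0625,0,0.05],"turn":0,"jaw":2.4},
    {"xyz":[-0.125,0.05,0.125],"turn":0,"jaw":2.4},
    {"xyz":[-0.175,0.125,0.175],"turn":0,"jaw":2.4},
    {"xyz":[-0.1875,0.2,0.2],"turn":0,"jaw":2.4},
    {"xyz":[-0.1875,0.275,0.2],"turn":0,"jaw":2.4},
    {"xyz":[-0.1875,0.35,0.2],"turn":0,"jaw":2.4},
    {"xyz":[-0.1875,0.4125,0.2],"turn":0,"jaw":2.4}
  ]
}}

```text
t: 17.05
ee_pos: [0.4272, 0.2768, 0.1754]
tool_rot: [3.141, 0.001, -3.102]
contact_force: [1.0, -1.0, -0.2]
grip_width: 0.024
finger_force: 0.0
```

```bash
python3 m.py .022
```

```text
top blue 1405.5 (342, 187, 37, 42) [[0.658, -0.005], [0.659, -0.065], [0.59, -0.065], [0.589, -0.005]]
top cream 2330.0 (257, 313, 68, 70) [[0.387, 0.133], [0.449, 0.073], [0.397, 0.018], [0.335, 0.078]]
top cream 600.0 (405, 291, 30, 33) [[0.444, -0.108], [0.488, -0.121], [0.477, -0.159], [0.434, -0.146]]
top cream 122.5 (472, 268, 16, 14) [[0.521, -0.219], [0.529, -0.243], [0.509, -0.25], [0.501, -0.226]]
side blue 43.5 (415, 296, 40, 24) [[0.399, 0.138], [0.339, 0.094], [0.333, 0.109], [0.392, 0.153]]
side blue 835.5 (277, 207, 42, 27) [[0.658, -0.001], [0.669, -0.063], [0.593, -0.066], [0.586, -0.004]]
side cream 867.5 (417, 274, 40, 42) [[0.418, 0.102], [0.362, 0.039], [0.335, 0.087], [0.389, 0.145]]
side cream 108.5 (366, 145, 12, 14) [[0.534, -0.285], [0.51, -0.29], [0.505, -0.244], [0.528, -0.24]]
```

Both views agree that the pad is flat, blue face up, at x 0.59-0.66 and y -0.065 to -0.005. That is well inside the plate, and the arm is clear, so I hand in.

```bash
python3 -c "from workcell import arm; print(arm.finish_job())"
```

```text
the job is handed in; nothing more can be done
None
```

The pad was tipped over the near edge on the second try (it fell back flat on the bench the first time), now lies blue face up and wholly on the plate by both camera views, and the job is handed in; no verdict was returned, and I did not re-measure the can, tape roll and weight at the end.

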